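# Close the chip reader and tuck the flow-cell plate under its lid lip

## Robot

A 6-joint arm with a two-finger parallel gripper is mounted at the origin on the work surface. World frame = base frame: x ahead of the robot, y to its left, z up, the work surface at z = 0. Lengths are in m, angles in degrees, forces in N, time in s.
With the tool pointing down it reaches from about 0.3 to 0.75 m from the base axis. Payload 8.5 kg.
Tool frame: the origin (TCP) lies at the very end of the fingers, on their centre line; the grasp point (between the pads) lies 19 mm behind it; z points along the fingers, y is the line along which they close (so a half turn about z gives the same grasp; the last joint's range is limited). The gripper opens to 85 mm and grips with 20 to 120 N. Pads are 22 mm wide; open, the fingers measure 114 mm over their backs; the gripper's body (76 mm by 85 mm) begins 54 mm behind the grasp point. The pads swing forward as they close: fully open they stand 13 mm farther back than shut.
Start: joints at [-81.263, 21.807, 74.336, -0, 83.858, -12.336], TCP at [0.198, -0.513, 0.231] pointing down, gripper open.
Joint ranges: [-178.18, 178.18], [-50.72, 133.34], [12.68, 142.11], [-81.47, 261.47], [9.98, 163.14], [-165.26, 165.26]. Speed limits (degrees/s): [136.94, 136.94, 180, 180, 180, 180].

## Interface

Orientations are given as a 3x3 rotation matrix whose columns are the frame's x, y, z axes.
In Python, from rig import observe, cams, ticket gives the robot as it stands.
- The arm moves only by the tool move_arm, never from a script. Its arguments are lists of equal length, an entry for each row: "jaw": the finger opening in cm, from 0 to 8.54; "dp": the shift along the tool's x, y, z in cm, a list of three; "turn": the turn, a rotation vector about the tool's x, y, z in rad, a list of three. In form: {"jaw": [jaw, ...], "dp": [[tx, ty, tz], ...], "turn": [[wx, wy, wz], ...]}. A call has 1 to 12 rows; each row shifts and turns the commanded pose from where the row before left it, along the tool's axes as they then stand; what a row does not reach is not made up. A row lasts 1/12 s, in which the tool goes at most 41.7 mm and 7.16 degrees, less where a joint would pass 70% of its speed; a pose out of reach is approached as far as the arm can. A call is refused whole if a number of a shift passes 4.17 or a number of a turn 0.125, either way. A call with a gripper value outside its range is refused whole. The fingers move at their own pace and stop on an object; "force" is the grip in N (left out, the last holds). Time passes only in rows, so rows that do not move let the fingers close. It gives the time, the measured TCP pose, the force, the opening and the grip force at its end, in the units of the state.
- observe(): the state, without advancing time (a new reading comes with each control period).
- cams.get_image(name): name is "scene" or "top" or "wrist"; returns (picture, depth): 420x560x3 uint8, red, green, blue; 420x560 float32, m along the optical axis (not along the pixel's ray), 0 where there is no reading.
- cams.calibration(name): a dict with "vertical_fov" (degrees; the focal length in pixels is half the picture's height over the tangent of half this angle, whatever the lens; pixels are square), "cx", "cy" (the principal point, pixels), "view" (4x4, takes a point from world to camera coordinates); the wrist camera has in their place "tool_from_camera" (4x4, takes a point from camera to tool coordinates, whose origin is the TCP and whose axes are the flange's). Camera axes: x right, y up, looking along -z (the intrinsics and any distortion apply to the point x, -y, -z); pixel columns grow to the right and rows downward; lengths in m; the calibration is good to about 2 mm. A picture is of the moment at which its call begins: read the wrist's pose just before it. calibration takes no time and is no camera call.
- ticket.close_job(): hands the job in; it is judged then, once.
Trained networks look in the newest picture that a camera, given by its name, has taken for a name from the list of things; names that differ only in an ending like _2 or _b are one class to them, and where a whole thing is asked for, a point or a joint stands for the part that bears it (a point fixed in the world has none). Each returns a list of dicts, best first, with "p" (0 to 1); they miss things now and then, are a little off and sometimes report something else, mostly with a low value. They report only what shows in the picture. A call takes as long as a camera call. They do not tell look-alikes from the thing itself.
- cams.spot_in(camera, query): "box" ([centre column, centre row, width, height] as shares, 0 to 1, of the picture: columns of its width, rows of its height, round what is visible of it).
- cams.outline_of(camera, query): "mask" (420x560 bool, what is visible of it) and "box" ([centre column, centre row, width, height] as shares, 0 to 1, of the picture: columns of its width, rows of its height, round what is visible of it).
- cams.mark_of(camera, query): "location" ([column, row] as shares, 0 to 1, of the picture: columns of its width, rows of its height: a listed point, or the origin of a listed thing).
The state is a dict: "time_s": time; "q": joint angles; "qvel": joint speeds; "joint_efforts": joint torques, N m; "position": TCP position; "tool_rot": TCP orientation; "ft_force": force on the tool from outside, world axes, zero at the start; "wrist_torque": the same for the moment, N m; "grip_width": finger opening in m; "gripper_force": force on a finger pad.
Only numpy, scipy, OpenCV 4.12 (cv2) and the standard library are available. Lean on these libraries where they do the work, as an engineer would, in place of code of your own. Each camera call takes 0.05 s, during which the arm holds its last target. There are 200 camera calls.

## Task

Gently lower the chip reader's raised lid until it is closed, then pick up the blue flow-cell plate and slide its orange front edge about 2 cm under the lid's front lip, between the reader's two side walls, without lifting the lid. Finish while still holding the plate there, pressed flat so that the sprung copper bed under it is pushed most of the way down; do not let go, and leave everything else on the bench where it is.

Things in the scene. Friction and masses are not known exactly. Their poses are not given: they have to be found in the camera images.
- reader: White chip reader, fixed, 200 (x) x 130 (y) x 44 mm. Origin: centre of its underside; +x points from its open front (facing the robot) to its rear. Its front half is a channel 70 mm wide (y -35 to 35) between side walls 38 mm high, from x = -100 mm to a fixed end stop at x = +12 mm; its floor is the copper bed, top 34 mm above the bench when not pressed.
- lid_hinge (a point): Middle of the lid's hinge line on the reader, at x = +90, z = 44 mm in its frame (axes as the reader's); the line runs along y.
- lip_gap (a point): Fixed point on the reader's centre line at bed height, straight below the closed lid's front lip: x = -15, z = 34 mm in the reader's frame. The closed lid reaches forward to here, its flat underside 44 mm and its top 56 mm above the bench: a 10 mm gap over the bed, 27 mm deep to the end stop.
- lid (a joint): Angle (rad) of the reader's grey lid: 105 mm from hinge to lip, 124 wide, 12 thick, blue panel and yellow lip stripe on its outer face; no handle. 0 = closed, level, on a hard stop; grows as the lip swings up and away from the robot (1.57 upright). The stiff hinge stays where left; push its outer (blue) face with 1 to 2 N near the lip to lower it.
- lid_edge (a point): Middle of the lid's front lip (its free edge, half-way through its 12 mm thickness).
- bed (a joint): How far (m) the reader's copper bed (110 x 68 mm) has sunk on its springs: 0 up, 0.006 fully down on its stop. It starts to sink at about 3.5 N and takes about 12 N to be fully down.
- plate: Blue flow-cell plate, a flat slab 80 (x) x 60 (y) x 5 mm, about 90 g, lying flat on the paper pad (3 mm thick), with a black upright rib on top to hold it by. Origin: centre of its underside. Its +x end is the front edge (orange stripe), which goes under the lip; an amber window lies between stripe and rib.
- plate_grip (a point): Centre of the plate's black rib, half-way up: the rib is 34 (x) x 14 (y) x 28 mm tall, centred 20 mm behind the plate's centre (60 mm behind the front edge); this point is 19 mm above the plate's underside and 14 mm above its 5 mm slab. Axes as the plate's: grip it across y.
- plate_edge (a point): Middle of the plate's front (orange, +x) edge, 2.5 mm above its underside.
- tube_a: Bystander: small clear jar with red cap, 22 mm across, 45 tall; origin at the centre of its underside.
- tube_b: Bystander: small clear jar with green cap, 22 mm across, 45 tall; origin at the centre of its underside.
- tube_rack: Bystander: white tube rack with pink top and coloured caps, 70 x 120 x 59 mm; origin under its centre.
- tip_box: Bystander: clear and orange pipette-tip box, 85 x 120 x 58 mm; origin under its centre.
- wash_bottle: Bystander: white bottle with blue cap, 60 mm across, 130 tall; origin under its centre.
- dish: Bystander: glass dish, 70 mm across, 14 high; origin under its centre.
- marker: Bystander: black and red marker pen, 100 x 12 x 12 mm, lying down; origin under its centre.
- pad: White paper pad on the bench, fixed, 130 x 110 x 3 mm; origin under its centre.
Mind the look-alikes: they are no part of the job. Of the things that look like the plate, the largest one is meant.

How it is judged (in metres and radians):
On the way, in this order (a step that is already met when the one before it is completed fails the run):
1. the reader's lid is lowered closed (value of joint lid below 0.05 rad), for 0.2 s.
2. the plate's front edge is tucked at least 13 mm under the lip, the lid still down (x of plate_edge in the frame of reader between -0.002 and 0.02 m and z of plate_edge in the frame of reader below 0.044 m and value of joint lid below 0.06 rad and y of plate_edge in the frame of reader between -0.012 and 0.012 m and angle between the x axis of plate and the x axis of reader, either way round below 0.14 rad and angle between plate's own z axis and vertical below 0.07 rad), for 0.1 s.
At the end, for the whole second after the job is handed in: Lid closed (under 0.06 rad); plate's front edge 13 mm or more under the lip, within 12 mm of the reader's centre line, square within 8 and flat within 4 degrees; fingers hold it (over 3 N) pressed on the bed (over 4 N), the bed sunk more than 3.5 of its 6 mm (all of step 2 and value of joint bed above 0.0035 m and contact force between plate and reader above 4 N and contact force between the fingers and plate above 3 N); the arm keeps its last pose, push and grip.
It fails at once if the lid is lifted (over 0.06 rad) while the plate's edge is under or pushed at its lip (value of joint lid above 0.06 rad and x of plate_edge in the frame of reader between -0.012 and 0.09 m and y of plate_edge in the frame of reader between -0.07 and 0.07 m and z of plate_edge in the frame of reader below 0.056 m).
It fails at once if the lid is slammed (faster than 4 rad/s) (velocity of joint lid below -4 rad/s).
It fails at once if a bystander is moved more than 3 cm (distance of any of tube_a, tube_b, tube_rack, tip_box, wash_bottle, dish, marker from where it was at the start of the episode above 0.03 m).
It also fails if it takes over 59 s, if anything falls off the work surface, if the arm or the gripper's body presses on something with over 40 N, if the wrist force passes 120 N, or if a joint passes its speed limit or range.

## Working session

There is one attempt and no reset: what is moved stays moved. The work goes in short steps, Python scripts to look and compute and a tool call to move; the robot and the scene stay as the last step left them, time stands still between calls to the robot, and variables do not carry over. Pictures are saved under pics/ and viewed, at most 10 in all, crops included, and the job is handed in when it is done.

Besides the shell and the picture viewer there is one more tool, called after ">>>" as a command line: name --argument value ..., lists and objects as JSON in quotes. move_arm: Moves the arm, as the interface text tells. Its arguments: {"type":"object","properties":{"jaw":{"type":"array","items":{"type":"number"}},"dp":{"type":"array","items":{"type":"array","items":{"type":"number"}}},"turn":{"type":"array","items":{"type":"array","items":{"type":"number"}}},"force":{"type":"number"}},"required":["jaw","dp","turn"]}

```bash
mkdir -p pics; ls; cat > h.py <<'E'
import numpy as np, cv2, sys
from rig import observe, cams, ticket
def K(c):
    f=210/np.tan(np.radians(c['vertical_fov'])/2); return f,c['cx'],c['cy']
def world(name,d,px=None,pose=None):
    c=cams.calibration(name); f,cx,cy=K(c)
    if px is None: v,u=np.mgrid[0:420,0:560].astype(float); z=d
    else:
        u,v=np.array(px,float).T; z=d[v.round().astype(int).clip(0,419),u.round().astype(int).clip(0,559)]
    P=np.stack([(u-cx)/f*z,-(v-cy)/f*z,-z,np.ones_like(z)],-1)
    if 'view' in c: T=np.linalg.inv(np.array(c['view']))
    else:
        s=pose; M=np.eye(4); M[:3,:3]=s['tool_rot']; M[:3,3]=s['position']; T=M@np.array(c['tool_from_camera'])
    return (P@T.T)[...,:3]
def save(n,im): cv2.imwrite('pics/'+n,cv2.cvtColor(im,cv2.COLOR_RGB2BGR))
E
python3 - <<'E'
from h import *
for n in ['scene','top']:
    im,d=cams.get_image(n); save(n+'0.png',im); np.save(n+'_d.npy',d); np.save(n+'_i.npy',im)
    print(n,{k:np.round(v,3) for k,v in cams.calibration(n).items()})
    for q in ['plate','reader','lid_edge','lid_hinge','lip_gap','plate_grip','plate_edge']:
        r=cams.mark_of(n,q)
        for x in r[:3]:
            l=np.array(x['location'])*[560,420]; print(q,round(x['p'],2),l.round(),world(n,d,[l])[0].round(3))
print(cams.calibration('wrist'))
E
```

```text
pics
scene {'vertical_fov': np.float64(47.207), 'cx': np.float64(291.271), 'cy': np.float64(210.347), 'view': array([[ 0.832,  0.555, -0.022, -0.503],
       [-0.32 ,  0.512,  0.797,  0.138],
       [ 0.454, -0.656,  0.603, -1.587],
       [ 0.   ,  0.   ,  0.   ,  1.   ]])}
plate 0.76 [266. 231.] [ 0.549 -0.038  0.001]
plate 0.69 [236. 261.] [ 0.561 -0.184  0.011]
plate 0.67 [167. 263.] [ 0.416 -0.278  0.007]
reader 0.98 [297. 199.] [0.568 0.087 0.04 ]
reader 0.5 [297. 233.] [ 0.627 -0.006  0.007]
lid_edge 0.57 [304. 160.] [0.436 0.334 0.001]
lid_hinge 0.68 [327. 192.] [0.631 0.145 0.055]
lid_hinge 0.24 [294. 186.] [0.519 0.146 0.032]
lip_gap 0.7 [293. 189.] [0.527 0.13  0.034]
lip_gap 0.53 [378. 204.] [0.772 0.184 0.04 ]
plate_grip 0.94 [226. 256.] [ 0.535 -0.19   0.021]
plate_grip 0.72 [167. 254.] [ 0.409 -0.267  0.027]
plate_grip 0.63 [264. 229.] [ 0.542 -0.037  0.005]
plate_edge 0.82 [165. 268.] [ 0.422 -0.292  0.004]
plate_edge 0.74 [278. 228.] [ 0.572 -0.016  0.006]
plate_edge 0.66 [248. 263.] [ 0.59  -0.171  0.01 ]
top {'vertical_fov': np.float64(49.242), 'cx': np.float64(281
[... 580 characters left out ...]
ate_grip 0.59 [356. 236.] [ 0.537 -0.175  0.035]
plate_grip 0.57 [388. 293.] [ 0.4   -0.253  0.014]
plate_edge 0.85 [352. 213.] [ 0.595 -0.169 -0.001]
plate_edge 0.8 [406. 284.] [ 0.422 -0.301 -0.002]
plate_edge 0.68 [367. 148.] [ 0.738 -0.192  0.085]
{'vertical_fov': 68.58075529941387, 'cx': 286.8154621562802, 'cy': 204.28213626245605, 'tool_from_camera': array([[-1.16429651e-03,  9.57041477e-01,  2.89948713e-01,
         7.35201418e-02],
       [ 9.99998990e-01,  8.78020567e-04,  1.11741566e-03,
         6.31331210e-05],
       [ 8.14832203e-04,  2.89949722e-01, -9.57041533e-01,
        -1.42459391e-01],
       [ 0.00000000e+00,  0.00000000e+00,  0.00000000e+00,
         1.00000000e+00]])}
```

```bash
python3 - <<'E'
from h import *
im=np.load('top_i.npy'); save('topcrop.png',cv2.resize(im[120:330,150:430],None,fx=2.8,fy=2.8,interpolation=cv2.INTER_CUBIC)[:600,:800])
E
```

```text
(no output)
```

View pics/scene0.png

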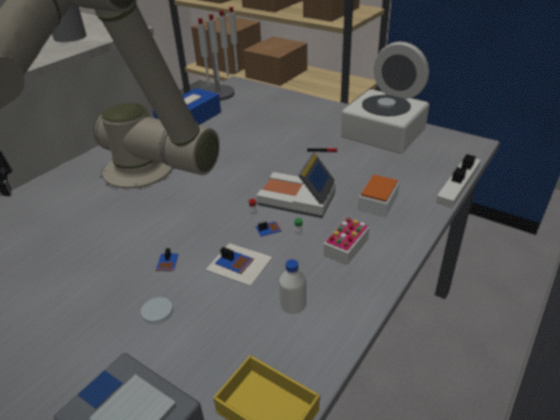

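View pics/topcrop.png

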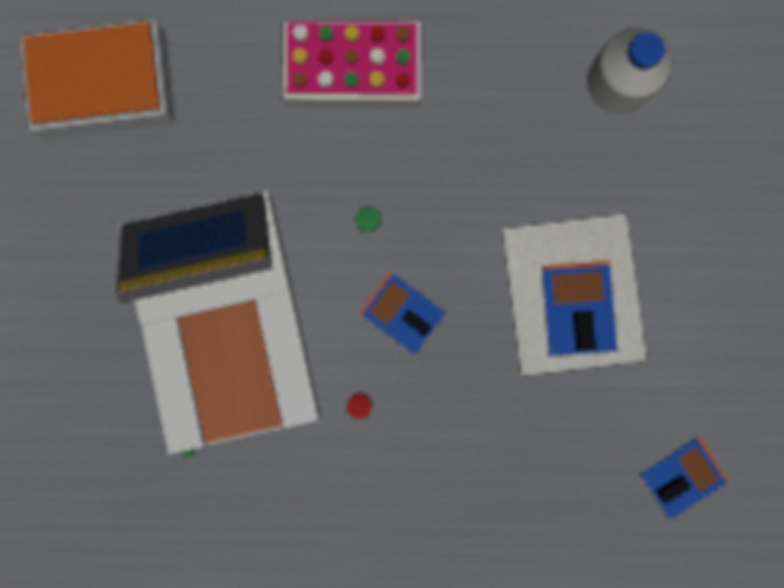

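The candidates in the top picture are the blue plates at (357,231) on the pad, (294,232) between the jars, and (394,291). The one on the white pad is clearly the largest and lies on the pad as described, so I choose it. The lid is raised, with its blue face and yellow lip towards the robot.

```bash
cat >> h.py <<'E'
def rayz(name,px,z,pose=None):
    c=cams.calibration(name); f,cx,cy=K(c); px=np.atleast_2d(np.array(px,float))
    D=np.stack([(px[:,0]-cx)/f,-(px[:,1]-cy)/f,-np.ones(len(px))],-1)
    if 'view' in c: T=np.linalg.inv(np.array(c['view']))
    else:
        s=pose; M=np.eye(4); M[:3,:3]=s['tool_rot']; M[:3,3]=s['position']; T=M@np.array(c['tool_from_camera'])
    D=D@T[:3,:3].T; o=T[:3,3]
    return o+D*((z-o[2])/D[:,2])[:,None]
def biggest(m,near):
    n,l,st,ce=cv2.connectedComponentsWithStats(m.astype(np.uint8))
    i=min([k for k in range(1,n) if st[k,4]>60],key=lambda k:np.hypot(*(ce[k]-near))); return l==i
def rect(P):
    r=cv2.minAreaRect((P[:,:2]*1000).astype(np.float32)); return np.round(r[0],1),np.round(r[1],1),round(r[2],2)
E
python3 - <<'E'
from h import *
for n,cb,cp in [('top',(232,250),(357,231)),('scene',(283,186),(236,261))]:
    im=np.load(n+'_i.npy'); d=np.load(n+'_d.npy'); hsv=cv2.cvtColor(im,cv2.COLOR_RGB2HSV)
    W=world(n,d); H,S,V=[hsv[...,i].astype(int) for i in range(3)]
    for lab,m,c,z in [('bed',((H<15)|(H>170))&(S>100),cb,.034),('plateblue',(H>95)&(H<130)&(S>110),cp,.008)]:
        b=biggest(m,c); v,u=np.nonzero(b)
        print(n,lab,b.sum(),'ray',rect(rayz(n,np.c_[u,v],z)),'depth z',np.median(W[b][:,2]).round(4),np.median(W[b],0).round(3))
    # table check
    T=W[(np.abs(W[...,2])<.02)&(S<60)&(W[...,0]>.3)&(W[...,0]<.7)&(np.abs(W[...,1])<.35)]; print('table z',np.median(T[:,2]).round(4))
    # reader body: white rim near z .038-.044
    R=W[(W[...,2]>.028)&(W[...,2]<.06)&(np.hypot(W[...,0]-.57,W[...,1]-.14)<.16)]
    print('reader',len(R),rect(R))
    L=W[(W[...,2]>.062)&(np.hypot(W[...,0]-.6,W[...,1]-.14)<.13)]
    c0=L.mean(0); u,s,vt=np.linalg.svd(L-c0,full_matrices=False); print('lid',len(L),c0.round(3),s.round(3),vt.round(3).tolist(),L.max(0).round(3),L.min(0).round(3))
    y=biggest((H>18)&(H<38)&(S>110),(305,165) if n=='scene' else (222,218)); print('yellow',y.sum(),np.median(W[y],0).round(3),[np.percentile(W[y],p,axis=0).round(3).tolist() for p in(5,95)])
E
```

```text
top bed 1248 ray (array([494.5, 122.6]), array([106.8,  66.3]), 13.59) depth z 0.0332 [0.494 0.123 0.033]
top plateblue 444 ray (array([ 550.2, -179.5]), array([73. , 57.7]), 4.9) depth z 0.0074 [ 0.541 -0.174  0.007]
table z -0.0008
reader 3423 (array([589.4, 100.4]), array([300.5, 219.4]), 13.49)
lid 1370 [0.591 0.146 0.105] [1.328 1.068 0.095] [[-0.238, 0.971, 0.007], [-0.623, -0.158, 0.766], [0.745, 0.177, 0.643]] [0.641 0.212 0.137] [0.548 0.081 0.062]
yellow 180 [0.575 0.141 0.128] [[0.563, 0.09, 0.121], [0.589, 0.193, 0.134]]
scene bed 367 ray (array([490.4, 123.9]), array([99.8, 56.9]), 13.83) depth z 0.0335 [0.492 0.125 0.033]
scene plateblue 204 ray (array([ 550.6, -182.9]), array([67.5, 55.9]), 3.52) depth z 0.0081 [ 0.546 -0.194  0.008]
table z -0.0004
reader 1678 (array([566.4, 110.9]), array([221.4, 296.3]), 83.14)
lid 882 [0.598 0.136 0.1  ] [1.134 0.801 0.083] [[0.218, -0.976, -0.012], [0.605, 0.144, -0.783], [-0.766, -0.164, -0.622]] [0.637 0.212 0.136] [0.55  0.076 0.062]
yellow 88 [0.576 0.135 0.129] [[0.563, 0.089, 0.124], [0.588, 0.185, 0.134]]
```

```bash
cat >> h.py <<'E'
from scipy.spatial.transform import Rotation as Ro
def plan(p,yaw=None,pose=None):
    """shift (cm, current tool axes) to p and rotvec to point down with tool x at yaw (deg)"""
    s=pose or observe(); R=np.array(s['tool_rot']); d=R.T@(np.array(p)-s['position'])*100
    w=np.zeros(3)
    if yaw is not None:
        a=np.radians(yaw); x=np.array([np.cos(a),np.sin(a),0]); T=np.c_[x,np.cross([0,0,-1],x),[0,0,-1]]
        w=Ro.from_matrix(R.T@T).as_rotvec()
    return d.round(2),w.round(3)
E
python3 - <<'E'
from h import *
s=observe(); print(s['time_s'],np.round(s['tool_rot'],3),np.round(s['q'],1),s['ft_force'])
print(plan([.581,.144,.165],13.6), plan([.581,.144,.165],193.6))
E
```

```text
0.8 [[ 0.933  0.36  -0.   ]
 [ 0.36  -0.933  0.   ]
 [-0.    -0.    -1.   ]] [-81.3  21.8  74.3  -0.   83.9 -12.3] [0.14804278 0.19284299 0.20961365]
(array([ 59.39, -47.55,   6.63]), array([-0.  ,  0.  ,  0.13])) (array([ 59.39, -47.55,   6.63]), array([-0.   , -0.   , -3.011]))
```

>>> move_arm --jaw '[0,0,0,0,0,0,0,0,0,0,0,0]' --dp '[[2.5,-2,0.1],[2.5,-2,0.1],[2.5,-2,0.1],[2.5,-2,0.1],[2.5,-2,0.1],[2.5,-2,0.1],[2.5,-2,0.1],[2.5,-2,0.1],[2.5,-2,0.1],[2.5,-2,0.1],[2.5,-2,0.1],[2.5,-2,0.1]]' --turn '[[0,0,0],[0,0,0],[0,0,0],[0,0,0],[0,0,0],[0,0,0],[0,0,0],[0,0,0],[0,0,0],[0,0,0],[0,0,0],[0,0,0]]'

```text
time_s: 1.8
position: [0.3919, -0.1799, 0.2195]
tool_rot: [[0.933, 0.359, 0.0], [0.359, -0.933, -0.0], [0.0, 0.0, -1.0]]
ft_force: [-0.3, 0.4, -0.5]
grip_width: -0.0
gripper_force: 0.0
```

>>> move_arm --jaw '[0,0,0,0,0,0,0,0,0,0,0,0]' --dp '[[2.5,-2,0.1],[2.5,-2,0.1],[2.5,-2,0.1],[2.5,-2,0.1],[2.5,-2,0.1],[2.5,-2,0.1],[2.5,-2,0.1],[2.5,-2,0.1],[2.5,-2,0.1],[2.5,-2,0.1],[2.5,-2,0.1],[0,0,0]]' --turn '[[0,0,0],[0,0,0],[0,0,0],[0,0,0],[0,0,0],[0,0,0],[0,0,0],[0,0,0],[0,0,0],[0,0,0],[0,0,0.065],[0,0,0.065]]'

```text
time_s: 2.8
position: [0.5704, 0.1269, 0.2076]
tool_rot: [[0.972, 0.236, 0.0], [0.236, -0.972, 0.001], [0.001, -0.001, -1.0]]
ft_force: [0.1, 0.6, 0.1]
grip_width: -0.0
gripper_force: 0.0
```

```bash
python3 - <<'E'
from h import *
s=observe(); print(s['time_s'],s['position'],s['ft_force'],s['grip_width'])
print(plan([.581,.144,.145],13.6))
im,d=cams.get_image('wrist'); save('w1.png',im)
W=world('wrist',d,pose=s); hsv=cv2.cvtColor(im,cv2.COLOR_RGB2HSV); H,S,V=[hsv[...,i].astype(int) for i in range(3)]
L=W[(W[...,2]>.07)&(W[...,2]<.15)&(np.hypot(W[...,0]-.6,W[...,1]-.14)<.13)]
print(len(L), L.max(0) if len(L) else '')
E
```

```text
2.8 [0.57040967 0.12685226 0.20759625] [0.12794939 0.64470929 0.09246895] -4.5731654021921025e-05
(array([ 1.43, -1.41,  6.26]), array([-0.001, -0.001,  0.001]))
12685 [0.63373359 0.21153092 0.13574209]
```

>>> move_arm --jaw '[0,0,0,0,0,0,0,0,0,0,0,0]' --dp '[[0.4,-0.4,1.6],[0.4,-0.4,1.6],[0.4,-0.4,1.6],[0.3,-0.3,1.6],[0,0,0.5],[0,0,0.5],[-0.1,0,0.4],[-0.3,0,0.3],[-0.3,0,0.3],[-0.3,0,0.3],[-0.3,0,0.3],[0,0,0]]' --turn '[[0,0,0],[0,0,0],[0,0,0],[0,0,0],[0,0,0],[0,0,0],[0,0,0],[0,0,0],[0,0,0],[0,0,0],[0,0,0],[0,0,0]]'

```text
time_s: 3.85
position: [0.5665, 0.1376, 0.1179]
tool_rot: [[0.972, 0.236, -0.001], [0.236, -0.972, -0.0], [-0.001, -0.0, -1.0]]
ft_force: [0.5, 0.3, -0.8]
grip_width: 0.0003
gripper_force: 0.0
```

```bash
cat > lid.py <<'E'
from h import *
s=observe(); print(s['time_s'],s['position'],s['ft_force'])
for n in ['scene','top']:
    im,d=cams.get_image(n); W=world(n,d); hsv=cv2.cvtColor(im,cv2.COLOR_RGB2HSV); H,S,V=[hsv[...,i].astype(int) for i in range(3)]
    y=(H>18)&(H<38)&(S>110)&(np.hypot(W[...,0]-.56,W[...,1]-.14)<.09)&(W[...,2]>.045); print(n,y.sum(),np.median(W[y],0).round(4) if y.any() else '')
    save(f'{n}_{s["time_s"]:.1f}.png',im)
E
python3 lid.py
```

```text
3.85 [0.56648872 0.13763289 0.11793794] [ 0.54086375  0.32045798 -0.77746621]
scene 46 [0.5668 0.1035 0.1158]
top 25 [0.5674 0.0835 0.1192]
```

>>> move_arm --jaw '[0,0,0,0,0,0,0,0,0,0,0,0]' --dp '[[-0.25,0,0.35],[-0.25,0,0.35],[-0.25,0,0.35],[-0.25,0,0.35],[-0.2,0,0.38],[-0.2,0,0.38],[-0.2,0,0.38],[-0.2,0,0.38],[-0.15,0,0.38],[-0.15,0,0.38],[-0.15,0,0.38],[-0.15,0,0.38]]' --turn '[[0,0,0],[0,0,0],[0,0,0],[0,0,0],[0,0,0],[0,0,0],[0,0,0],[0,0,0],[0,0,0],[0,0,0],[0,0,0],[0,0,0]]'

```text
time_s: 4.95
position: [0.5439, 0.1321, 0.0735]
tool_rot: [[0.972, 0.236, 0.0], [0.236, -0.972, 0.0], [0.0, 0.0, -1.0]]
ft_force: [0.1, 0.9, 0.8]
grip_width: 0.0
gripper_force: 0.5
```

>>> move_arm --jaw '[0,0,0,0]' --dp '[[-0.1,0,0.4],[-0.1,0,0.4],[-0.1,0,0.4],[0,0,0.3]]' --turn '[[0,0,0],[0,0,0],[0,0,0],[0,0,0]]'

```text
time_s: 5.28
position: [0.5408, 0.1314, 0.0584]
tool_rot: [[0.972, 0.236, -0.0], [0.236, -0.972, -0.0], [-0.0, -0.0, -1.0]]
ft_force: [-0.3, -0.2, 0.5]
grip_width: 0.0001
gripper_force: 0.5
```

```bash
python3 lid.py
```

```text
5.2833 [0.54082093 0.13144703 0.05838001] [-0.33102266 -0.19973897  0.49596522]
scene 45 [0.5368 0.0988 0.0588]
top 27 [0.5399 0.0771 0.058 ]
```

>>> move_arm --jaw '[0,0,0,0,0]' --dp '[[0,0,0.1],[0,0,0.1],[0,0,0.05],[0,0,0.05],[0,0,0]]' --turn '[[0,0,0],[0,0,0],[0,0,0],[0,0,0],[0,0,0]]'

```text
time_s: 5.8
position: [0.5411, 0.1315, 0.0561]
tool_rot: [[0.972, 0.236, 0.0], [0.236, -0.972, -0.0], [0.0, 0.0, -1.0]]
ft_force: [-1.1, -0.7, 1.5]
grip_width: 0.0003
gripper_force: 0.8
```

>>> move_arm --jaw '[0,0,0,0,0]' --dp '[[0,0,0.05],[0,0,0.05],[0,0,0.05],[0,0,0.05],[0,0,0]]' --turn '[[0,0,0],[0,0,0],[0,0,0],[0,0,0],[0,0,0]]'

```text
time_s: 6.22
position: [0.5411, 0.1315, 0.0558]
tool_rot: [[0.972, 0.236, 0.001], [0.236, -0.972, -0.0], [0.001, 0.001, -1.0]]
ft_force: [-6.7, -1.4, 19.4]
grip_width: -0.0001
gripper_force: 9.4
```

>>> move_arm --jaw '[0,0,0,0,5,5,5,5,5,5,5,5]' --dp '[[0,0,-1],[0,0,-3.5],[0,0,-3.5],[0,0,-3.5],[-0.8,3.4,0],[-0.8,3.4,0],[-0.8,3.4,0],[-0.8,3.4,0],[-0.8,3.4,0],[-0.8,3.4,0],[-0.8,3.4,0],[-0.8,3.4,0]]' --turn '[[0,0,0],[0,0,0],[0,0,0],[0,0,0],[0,0,0],[0,0,0],[0,0,0],[0,0,0],[0,0,0],[0,0,0],[0,0,0],[0,0,0]]'

```text
time_s: 7.22
position: [0.5428, -0.1497, 0.1691]
tool_rot: [[0.972, 0.236, 0.0], [0.236, -0.972, -0.0], [0.0, 0.0, -1.0]]
ft_force: [0.5, -0.2, -0.2]
grip_width: 0.0502
gripper_force: 0.0
```

>>> move_arm --jaw '[5,5,5,5]' --dp '[[-0.7,3,0],[0,0,0],[0,0,0],[0,0,0]]' --turn '[[0,0,0],[0,0,0.08],[0,0,0.08],[0,0,0]]'

```text
time_s: 7.55
position: [0.5431, -0.1794, 0.1689]
tool_rot: [[0.997, 0.074, 0.0], [0.074, -0.997, 0.0], [0.0, -0.0, -1.0]]
ft_force: [0.3, 0.6, -0.2]
grip_width: 0.0501
gripper_force: 0.0
```

```bash
cat > pl.py <<'E'
from h import *
im,d=cams.get_image('top'); W=world('top',d); hsv=cv2.cvtColor(im,cv2.COLOR_RGB2HSV); H,S,V=[hsv[...,i].astype(int) for i in range(3)]
y=(H>18)&(H<38)&(S>110)&(np.hypot(W[...,0]-.53,W[...,1]-.14)<.12)&(W[...,2]>.03); v,u=np.nonzero(y)
print('lip stripe',np.median(W[y],0).round(4),rect(rayz('top',np.c_[u,v],.056)))
b=biggest(((H<15)|(H>170))&(S>100),(232,255)); v,u=np.nonzero(b); print('bed visible',rect(rayz('top',np.c_[u,v],.034)))
s=observe(); print(s['time_s'],s['position'],np.round(s['tool_rot'],3)[:,0])
im,d=cams.get_image('wrist'); save('w_%.1f.png'%s['time_s'],im); W=world('wrist',d,pose=s)
hsv=cv2.cvtColor(im,cv2.COLOR_RGB2HSV); H,S,V=[hsv[...,i].astype(int) for i in range(3)]
near=(np.hypot(W[...,0]-.55,W[...,1]+.18)<.075)
sl=near&(W[...,2]<.016)&(W[...,2]>-.01)&(S>100); v,u=np.nonzero(sl)
print('slab ray',sl.sum(),rect(rayz('wrist',np.c_[u,v],.008,s)), np.median(W[sl][:,2]))
rb=near&(W[...,2]>.03)&(W[...,2]<.045)&(V<70); print('rib',rb.sum(),rect(W[rb]),np.median(W[rb],0))
E
python3 pl.py
```

```text
lip stripe [0.5278 0.131  0.0557] (array([528.2, 130.3]), array([ 13.1, 117.9]), 13.49)
bed visible (array([482.1, 119.6]), array([81.6, 66.3]), 13.61)
7.6 [ 0.54320141 -0.17892831  0.16893831] [0.997 0.079 0.   ]
slab ray 3785 (array([ 553.5, -179.7]), array([78.5, 59.1]), 4.59) 0.008022746741653763
rib 448 (array([ 533.6, -181.6]), array([32.7, 11.4]), 4.45) [ 0.53470848 -0.18147921  0.03576488]
```

```bash
python3 -c "
from h import *
print(plan([.5336,-.1813,.010],4.5))"
```

```text
(array([-0.99,  0.19, 15.9 ]), array([ 0.   , -0.   ,  0.002]))
```

View pics/w_7.6.png

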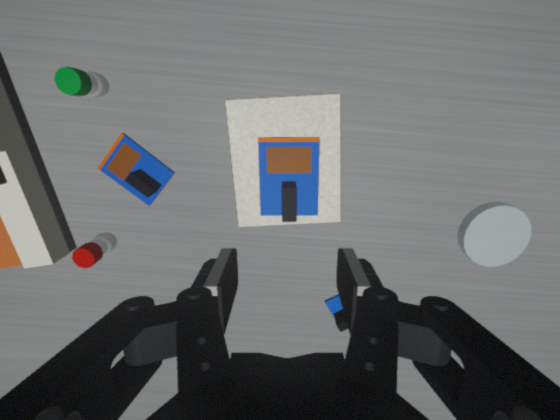

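The wrist picture shows the wanted plate on the pad at (289,175), with its rib at (289,200). The two smaller look-alikes are at (137,168) and (335,308). I'm descending onto the rib.

>>> move_arm --jaw '[5,5,5,5,5,5,5,5]' --dp '[[-0.3,0.1,3],[-0.3,0.1,3],[-0.2,0,3],[-0.2,0,2.5],[0,0,2],[0,0,1.2],[0,0,0.6],[0,0,0.4]]' --turn '[[0,0,0],[0,0,0],[0,0,0],[0,0,0],[0,0,0],[0,0,0],[0,0,0],[0,0,0]]'

```text
time_s: 8.32
position: [0.5334, -0.1811, 0.0114]
tool_rot: [[0.997, 0.08, -0.001], [0.08, -0.997, 0.0], [-0.0, -0.0, -1.0]]
ft_force: [-0.4, 1.3, -0.1]
grip_width: 0.0501
gripper_force: 0.0
```

```bash
python3 -c "
from h import *
s=observe(); print(s['position'],s['ft_force'],plan([.5336,-.1813,.010],4.5))"
```

```text
[ 0.53344127 -0.18114892  0.01143916] [-0.43714501  1.34139844 -0.10094163] (array([0.01, 0.02, 0.14]), array([-0.   ,  0.   ,  0.001]))
```

>>> move_arm --jaw '[2.5,1,0.5,0.5,0.5,0.5,0.5]' --dp '[[0,0,0],[0,0,0],[0,0,0],[0,0,0],[0,0,0],[0,0,0],[0,0,0]]' --turn '[[0,0,0],[0,0,0],[0,0,0],[0,0,0],[0,0,0],[0,0,0],[0,0,0]]' --force 60

```text
time_s: 8.9
position: [0.5339, -0.1818, 0.013]
tool_rot: [[0.997, 0.078, 0.002], [0.078, -0.997, -0.001], [0.002, 0.001, -1.0]]
ft_force: [0.3, 0.8, 6.3]
grip_width: 0.0129
gripper_force: 59.6
```

>>> move_arm --jaw '[0.5,0.5,0.5,0.5,0.5,0.5]' --dp '[[0,0,-0.5],[0,0,-1.5],[0,0,-2.5],[0,0,-2.5],[0,0,-2],[0,0,0]]' --turn '[[0,0,0],[0,0,0],[0,0,0],[0,0,0],[0,0,0],[0,0,0]]'

```text
time_s: 9.4
position: [0.5349, -0.1823, 0.1061]
tool_rot: [[0.997, 0.078, 0.006], [0.078, -0.997, -0.004], [0.006, 0.004, -1.0]]
ft_force: [0.8, -0.3, -1.1]
grip_width: 0.0126
gripper_force: 58.7
```

```bash
cat > held.py <<'E'
from h import *
s=observe(); R=np.array(s['tool_rot']); print(s['time_s'],s['position'],s['ft_force'],s['grip_width'])
im,d=cams.get_image('wrist'); save('h_%.1f.png'%s['time_s'],im); W=world('wrist',d,pose=s)
hsv=cv2.cvtColor(im,cv2.COLOR_RGB2HSV); H,S,V=[hsv[...,i].astype(int) for i in range(3)]
T=(W-s['position'])@R  # tool frame
m=(np.abs(T[...,0]-.03)<.06)&(np.abs(T[...,1])<.045)&(T[...,2]>-.01)&(T[...,2]<.015)
sl=m&(S>100)
n,l,st,ce=cv2.connectedComponentsWithStats(sl.astype(np.uint8)); 
P=T[sl]; c=np.median(P,0); A=np.c_[P[:,:2],np.ones(len(P))]; k=np.linalg.lstsq(A,P[:,2],rcond=None)[0]; r=P[:,2]-A@k; g=np.abs(r)<.003; k=np.linalg.lstsq(A[g],P[g,2],rcond=None)[0]
print('slab top plane in tool: slopes deg',np.degrees(k[:2]).round(2),'z0 mm',(k[2]*1000).round(1),'n',len(P))
print('rect tool mm',rect(P[g]), 'x 99%',np.percentile(P[g][:,0],[1,99.5]).round(4),'y',np.percentile(P[g][:,1],[1,99]).round(4))
E
python3 held.py
```

```text
9.4 [ 0.53487411 -0.18233133  0.10613242] [ 0.83163885 -0.3428011  -1.0587514 ] 0.012631281725757788
slab top plane in tool: slopes deg [-0.35  0.14] z0 mm 5.2 n 12558
rect tool mm (array([20.2,  0.1]), array([77.1, 59.9]), 0.13) x 99% [-0.0116  0.0586] y [-0.0292  0.0292]
```

```bash
python3 -c "
from h import *
print(plan([.4543,.1137,.106],13.5))"
```

```text
(array([ -5.65, -30.09,  -0.31]), array([ 0.003, -0.003, -0.158]))
```

>>> move_arm --jaw '[0.5,0.5,0.5,0.5,0.5,0.5,0.5,0.5,0.5,0.5,0.5,0.5]' --dp '[[-0.2,-1.2,0],[-0.5,-2.7,0],[-0.5,-2.7,0],[-0.5,-2.7,0],[-0.5,-2.7,0],[-0.5,-2.7,0],[-0.5,-2.7,0],[-0.5,-2.7,0],[-0.5,-2.7,0],[-0.5,-2.7,0],[-0.5,-2.7,0],[-0.4,-1.9,0]]' --turn '[[0,0,0],[0,0,0],[0,0,0],[0,0,0],[0,0,0],[0,0,0],[0,0,0],[0,0,0],[0,0,0],[0,0,0],[0,0,0],[0,0,0]]'

```text
time_s: 10.45
position: [0.4518, 0.1166, 0.1006]
tool_rot: [[0.997, 0.079, -0.004], [0.079, -0.997, 0.0], [-0.004, -0.001, -1.0]]
ft_force: [-0.7, -0.3, -1.2]
grip_width: 0.0128
gripper_force: 58.7
```

>>> move_arm --jaw '[0.5,0.5,0.5,0.5]' --dp '[[0,0,0],[0,0,0],[0,0,0],[0,0,0]]' --turn '[[0,0,-0.08],[0,0,-0.08],[0,0,0],[0,0,0]]'

```text
time_s: 10.78
position: [0.4532, 0.1146, 0.101]
tool_rot: [[0.972, 0.234, -0.002], [0.234, -0.972, 0.0], [-0.002, -0.001, -1.0]]
ft_force: [-0.3, 0.3, -0.6]
grip_width: 0.0127
gripper_force: 58.7
```

```bash
cat > rd.py <<'E'
from h import *
s=observe(); print(s['time_s'],s['position'],np.round(s['tool_rot'],4).tolist(),np.round(s['ft_force'],1))
im,d=cams.get_image('wrist'); save('r_%.1f.png'%s['time_s'],im); W=world('wrist',d,pose=s)
hsv=cv2.cvtColor(im,cv2.COLOR_RGB2HSV); H,S,V=[hsv[...,i].astype(int) for i in range(3)]
a=np.radians(13.5); E=np.array([[np.cos(a),np.sin(a),0],[-np.sin(a),np.cos(a),0],[0,0,1]]); Q=(W-[.537,.1335,0])@E.T
y=(H>18)&(H<38)&(S>110)&(np.abs(Q[...,0])<.06)&(np.abs(Q[...,1])<.08)&(Q[...,2]>.045)&(Q[...,2]<.07)
print('yellow in reader mm: x%,y%,z',(np.percentile(Q[y],[1,50,99],axis=0)*1000).round(1).tolist()); v,u=np.nonzero(y); print(rect(rayz('wrist',np.c_[u,v],.056,s)))
b=((H<15)|(H>170))&(S>100)&(np.abs(Q[...,2]-.034)<.008)&(np.abs(Q[...,1])<.05)&(np.abs(Q[...,0]+.05)<.07)
if b.any(): print('bed',b.sum(),(np.percentile(Q[b],[1,50,99],axis=0)*1000).round(1).tolist())
p=(S>100)&(Q[...,0]>-.11)&(Q[...,0]<-.0)&(Q[...,2]>s['position'][2]-.012)&(Q[...,2]<s['position'][2]+.004)&(np.abs(Q[...,1])<.05)
if p.any(): print('plate',p.sum(),(np.percentile(Q[p],[1,50,99],axis=0)*1000).round(1).tolist())
print(plan([.4543,.1137,.070],13.5))
E
python3 rd.py
```

```text
10.7833 [0.45315754 0.11457126 0.10100909] [[0.9723, 0.2335, -0.0023], [0.2335, -0.9724, 0.0001], [-0.0022, -0.0006, -1.0]] [-0.3  0.3 -0.6]
yellow in reader mm: x%,y%,z [[-14.8, -59.1, 54.7], [-8.7, -1.2, 56.5], [-2.6, 56.8, 58.1]]
(array([528.8, 130.3]), array([ 12.1, 118.7]), 13.43)
bed 2670 [[-32.5, -34.6, 32.2], [-24.1, -1.5, 33.9], [-16.3, 32.3, 35.4]]
plate 12511 [[-97.2, -27.9, 94.2], [-53.0, 1.1, 95.9], [-27.3, 30.5, 97.6]]
(array([0.08, 0.09, 3.12]), array([-0.   ,  0.002, -0.   ]))
```

>>> move_arm --jaw '[0.5,0.5,0.5,0.5,0.5,0.5]' --dp '[[0,0.12,1],[0,0.12,1.1],[0,0,1],[0,0,0.5],[0,0,0],[0,0,0]]' --turn '[[0,0.001,0],[0,0.001,0],[0,0,0],[0,0,0],[0,0,0],[0,0,0]]'

```text
time_s: 11.33
position: [0.4547, 0.1118, 0.0659]
tool_rot: [[0.972, 0.234, 0.001], [0.234, -0.972, 0.001], [0.001, -0.0, -1.0]]
ft_force: [-1.1, -0.7, -1.2]
grip_width: 0.0133
gripper_force: 58.7
```

```bash
python3 rd.py; python3 held.py | tail -2
```

```text
11.3333 [0.45469915 0.11183317 0.06588476] [[0.9721, 0.2345, 0.0014], [0.2345, -0.9721, 0.0005], [0.0015, -0.0002, -1.0]] [-1.1 -0.7 -1.2]
yellow in reader mm: x%,y%,z [[-14.8, -59.2, 54.9], [-8.4, -1.4, 56.5], [-2.6, 56.8, 58.1]]
(array([528.8, 130.4]), array([ 12.1, 118.7]), 13.5)
bed 2711 [[-28.1, -34.5, 32.3], [-22.2, -1.3, 33.9], [-16.8, 32.4, 35.4]]
plate 18635 [[-94.4, -46.8, 55.2], [-39.3, -1.4, 60.5], [-2.7, 46.9, 62.4]]
(array([-0.02, -0.19, -0.38]), array([ 0.   , -0.002,  0.001]))
slab top plane in tool: slopes deg [4.  0.1] z0 mm 3.3 n 17894
rect tool mm (array([32.3, -0.3]), array([99.9, 89.9]), 0.39) x 99% [-0.007  0.082] y [-0.0421  0.0421]
```

>>> move_arm --jaw '[0.5,0.5,0.5,0.5,0.5]' --dp '[[0,0,0.8],[0,0,0.7],[0,0,0.4],[0,0,0],[0,0,0]]' --turn '[[0,0,0],[0,0,0],[0,0,0],[0,0,0],[0,0,0]]'

```text
time_s: 11.85
position: [0.4547, 0.1119, 0.0466]
tool_rot: [[0.972, 0.235, 0.001], [0.235, -0.972, 0.0], [0.001, -0.0, -1.0]]
ft_force: [-0.3, 0.1, -1.0]
grip_width: 0.0126
gripper_force: 58.7
```

```bash
cat > ins.py <<'E'
from h import *
s=observe(); print(s['time_s'],s['position'],np.round(s['tool_rot'],4)[:,2],np.round(s['ft_force'],1))
im,d=cams.get_image('wrist'); save('i_%.1f.png'%s['time_s'],im); W=world('wrist',d,pose=s)
hsv=cv2.cvtColor(im,cv2.COLOR_RGB2HSV); H,S,V=[hsv[...,i].astype(int) for i in range(3)]
a=np.radians(13.5); E=np.array([[np.cos(a),np.sin(a),0],[-np.sin(a),np.cos(a),0],[0,0,1]]); Q=(W-[.537,.1335,0])@E.T
p=(H>95)&(H<130)&(S>110)&(Q[...,0]<-.0155)&(Q[...,0]>-.14)&(np.abs(Q[...,1])<.04)&(np.abs(Q[...,2]-.039)<.012); P=Q[p]
A=np.c_[P[:,:2],np.ones(len(P))]; k=np.linalg.lstsq(A,P[:,2],rcond=None)[0]
print('blue',p.sum(),'x,y,z %',(np.percentile(P,[1,50,99],axis=0)*1000).round(1).tolist(),'slopes',np.degrees(k[:2]).round(2))
print('z at back/lip/front', [(1000*(k[0]*x+k[2])).round(1) for x in(-.1,-.015,0)])
b=((H<15)|(H>170))&(S>100)&(np.abs(Q[...,2]-.032)<.012)&(np.abs(Q[...,1])<.036)&(np.abs(Q[...,0]+.05)<.07)
y=(H>18)&(H<38)&(S>110)&(np.abs(Q[...,0])<.06)&(np.abs(Q[...,1])<.08)&(Q[...,2]>.045)&(Q[...,2]<.08); print('lip z',np.median(Q[y],0).round(4), 'red n',b.sum(),(np.percentile(Q[b],[1,50,99],axis=0)*1000).round(1).tolist() if b.any() else '')
E
python3 ins.py
```

```text
11.85 [0.45466403 0.1118814  0.04660567] [ 1.1e-03  5.0e-04 -1.0e+00] [-0.3  0.1 -1. ]
blue 7037 x,y,z % [[-98.6, -30.9, 40.0], [-65.3, -2.2, 41.4], [-30.8, 27.6, 43.0]] slopes [-0.02  0.11]
z at back/lip/front [np.float64(41.5), np.float64(41.4), np.float64(41.4)]
lip z [-0.0085 -0.0013  0.0566] red n 8031 [[-92.1, -34.9, 32.5], [-40.2, 0.2, 35.4], [-16.7, 32.6, 43.2]]
```

>>> move_arm --jaw '[0.5,0.5,0.5,0.5,0.5,0.5,0.5]' --dp '[[0.3,0,0],[0.4,0,0],[0.4,0,0],[0.3,0,0],[0.2,0,0],[0,0,0],[0,0,0]]' --turn '[[0,0,0],[0,0,0],[0,0,0],[0,0,0],[0,0,0],[0,0,0],[0,0,0]]'

```text
time_s: 12.48
position: [0.4704, 0.1157, 0.0469]
tool_rot: [[0.972, 0.236, 0.002], [0.236, -0.972, 0.0], [0.002, -0.0, -1.0]]
ft_force: [-0.7, 0.3, -1.2]
grip_width: 0.0132
gripper_force: 58.7
```

```bash
python3 ins.py
```

```text
12.4833 [0.47037537 0.11568894 0.04692188] [ 1.8e-03  5.0e-04 -1.0e+00] [-0.7  0.3 -1.2]
blue 6168 x,y,z % [[-82.5, -30.9, 40.4], [-51.2, -2.2, 41.8], [-17.9, 27.6, 43.3]] slopes [0.09 0.07]
z at back/lip/front [np.float64(41.7), np.float64(41.8), np.float64(41.9)]
lip z [-0.0085 -0.0017  0.0565] red n 2698 [[-93.4, -35.8, 30.1], [-39.9, 3.7, 41.6], [-19.5, 32.9, 43.6]]
```

Front edge at about −9 mm with no contact; going in another 1.45 cm.

>>> move_arm --jaw '[0.5,0.5,0.5,0.5,0.5,0.5,0.5]' --dp '[[0.3,0,0.02],[0.35,0,0.02],[0.35,0,0],[0.3,0,0],[0.15,0,0],[0,0,0],[0,0,0]]' --turn '[[0,0,0],[0,0,0],[0,0,0],[0,0,0],[0,0,0],[0,0,0],[0,0,0]]'

```text
time_s: 13.12
position: [0.4844, 0.1191, 0.0465]
tool_rot: [[0.972, 0.236, 0.002], [0.236, -0.972, 0.0], [0.002, -0.0, -1.0]]
ft_force: [-0.3, 0.2, -0.1]
grip_width: 0.0129
gripper_force: 58.7
```

```bash
python3 ins.py
```

```text
13.1167 [0.4844073  0.11910195 0.04650686] [ 1.7e-03  5.0e-04 -1.0e+00] [-0.3  0.2 -0.1]
blue 4916 x,y,z % [[-68.8, -30.8, 40.0], [-39.6, -2.2, 41.3], [-20.0, 27.6, 42.8]] slopes [0.14 0.12]
z at back/lip/front [np.float64(41.2), np.float64(41.4), np.float64(41.4)]
lip z [-0.0086 -0.0004  0.0565] red n 986 [[-81.0, -35.9, 29.7], [-44.7, 30.3, 33.9], [-21.2, 33.0, 42.4]]
```

>>> move_arm --jaw '[0.5,0.5,0.5,0.5,0.5,0.5]' --dp '[[0,0,0.15],[0,0,0.15],[0,0,0.15],[0,0,0.1],[0,0,0],[0,0,0]]' --turn '[[0,0,0],[0,0,0],[0,0,0],[0,0,0],[0,0,0],[0,0,0]]'

```text
time_s: 13.67
position: [0.4844, 0.1191, 0.0414]
tool_rot: [[0.972, 0.236, 0.002], [0.236, -0.972, 0.0], [0.002, 0.0, -1.0]]
ft_force: [-2.0, -0.2, 6.3]
grip_width: 0.0128
gripper_force: 59.7
```

```bash
python3 ins.py
```

```text
13.6667 [0.48442165 0.1190726  0.04139559] [ 2.1e-03  4.0e-04 -1.0e+00] [-2.  -0.2  6.3]
blue 4837 x,y,z % [[-68.8, -30.8, 34.9], [-39.9, -2.3, 36.2], [-21.5, 27.5, 37.8]] slopes [0.18 0.08]
z at back/lip/front [np.float64(36.1), np.float64(36.4), np.float64(36.4)]
lip z [-0.0085 -0.0005  0.0565] red n 1177 [[-98.3, -35.9, 27.4], [-47.6, 29.8, 31.3], [-22.2, 32.9, 37.3]]
```

>>> move_arm --jaw '[0.5,0.5,0.5,0.5,0.5]' --dp '[[0,0,0.1],[0,0,0.1],[0,0,0.04],[0,0,0],[0,0,0]]' --turn '[[0,0,0],[0,0,0],[0,0,0],[0,0,0],[0,0,0]]'

```text
time_s: 14.13
position: [0.4844, 0.1191, 0.0393]
tool_rot: [[0.972, 0.236, 0.002], [0.236, -0.972, 0.0], [0.002, 0.0, -1.0]]
ft_force: [-3.0, -0.8, 10.7]
grip_width: 0.0129
gripper_force: 60.0
```

```bash
python3 ins.py; ls -t pics | head -1
```

```text
14.1333 [0.4844366  0.11909223 0.03930193] [ 2.4e-03  4.0e-04 -1.0e+00] [-3.  -0.8 10.7]
blue 4817 x,y,z % [[-68.7, -30.8, 32.7], [-39.9, -1.7, 34.2], [-21.9, 27.5, 35.9]] slopes [0.15 0.08]
z at back/lip/front [np.float64(34.1), np.float64(34.3), np.float64(34.3)]
lip z [-0.0085 -0.0009  0.0565] red n 1184 [[-98.7, -35.9, 25.2], [-48.4, 29.7, 29.2], [-23.0, 33.0, 35.1]]
i_14.1.png
```

View pics/i_14.1.png

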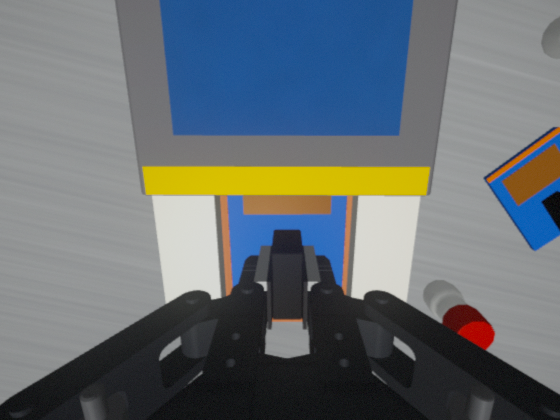

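The plate (columns 228–347) is square and centred between the walls. Its stripe is hidden under the yellow lip at row 195, and the rib at (287,270) is held.

```bash
python3 -c "
from h import *
print(ticket.close_job())"
```

```text
the job is handed in; nothing more can be done
None
```

I closed the lid and slid the plate about 2 cm under the lip, and it is still held and pressed flat with about 10.7 N (bed down about 4.8 of 6 mm by camera). The job is handed in, but the hand-in call returned no verdict.

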